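# Dock a vial caddy on two hooks

## Task

Pick up the teal vial caddy by its white grip and hang its long bar in both forked hooks of the docking stand. Keep hold and press the caddy down, firmly but gently, until both orange seats are fully home, make sure of both, and only then let go. Keep the caddy upright, do not bang or force it onto the stand, press the seats only with the caddy, and leave everything else where it stands.

Things in the scene. Friction and masses are not known exactly. Their poses are not given: they have to be found in the camera images.
- caddy: Teal tray of vials, 90 (x) x 170 (y) x 32 high, 0.45 to 0.65 kg, standing on the counter. Origin: centre of its underside, z up, y along the bar. End plates 6 thick (outer faces at y = +-85), 26 wide near the bar, reach 115 high; vial tops at 59. Symmetric: may be hung either way round.
- caddy_grip (a point): Centre of the white grip on the middle of the bar, 107 above the caddy's origin. The grip is 16 wide (caddy x) x 64 long (caddy y) x 26 high, flat-sided: pinch it across x from above. Free room on both sides down to the vials.
- caddy_bar (a point): Middle of the caddy's round steel bar, on its axis, 105 above the caddy's origin. The bar is 10 dia, 250 long, along the caddy's y, and sticks out 40 beyond either end plate; these ends go in the hooks.
- stand: Docking stand, fixed to the counter. Origin: centre of its base plate's (130 x 270 x 8) underside, z up, y to the left hook. Posts 16 thick at y = +110 and -110 (to 112 high) carry a blue forked hook each, nominally 96 to 169 above the counter, on a grey yoke whose rear rail runs at x = +72, nominally 84 above the counter, clear of the caddy. Caddy and stand may press together with at most 35 N, weight included.
- hook_left (a point): NOMINAL middle of the seat top (seat up) in the stand's +y hook, 146 above the counter. Hooks are set by hand: the pair really stands up to 12 higher or lower, each up to 3 more; no reported pose shows it: find it by feel. Fork 16 long in y, slot 14 wide in x about this point, flared to 24 at its mouth 23 higher. The bar goes in from above and lies on the seat.
- hook_right (a point): The same for the stand's -y hook.
- seat_left (a joint): Orange seat in the +y hook: how far it is pressed down, in m. 0 up (its start), 0.008 fully home on a hard stop; 0.0065 or more counts as home. Stiff: it takes about 6 N to move (the caddy's weight alone does not) and stays where left. An orange tab on the hook's outer side moves with it.
- seat_right (a joint): The same for the seat in the stand's -y hook.
- pill_jar: white closed jar, 42 dia x 70 high, between the caddy's and the stand's places, near the robot; a bystander. Origin: centre of its underside.
- amber_bottle: amber bottle, 40 dia x 85 high, between the caddy's and the stand's places, far side; a bystander. Origin: centre of its underside.
- carton: white carton, 60 x 110 x 35 high, at the back; a bystander. Origin: centre of its underside.
- mug: white mug, 76 dia x 85 high, at the back; a bystander. Origin: centre of its underside.
- tape_roll: clear roll of tape, 72 dia x 18 high, at the left; a bystander. Origin: centre of its underside.
- spatula: small spatula 170 long lying at the right; a bystander. Origin: centre of its underside at mid length.

How it is judged:
By the outcome, as a careful person would: the job done as asked, in the order asked, and still so for the second after the job is handed in, with the robot touching nothing.
It also fails if it takes over 64 s, if anything falls off the work surface, if the arm or the gripper's body presses on something with over 40 N, if the wrist force passes 120 N, or if a joint passes its speed limit or range.

## Robot

A 6-joint arm with a two-finger parallel gripper is mounted at the origin on the work surface. World frame = base frame: x ahead of the robot, y to its left, z up, the work surface at z = 0. Lengths are in m, angles in rad, forces in N, time in s.
With the tool pointing down it reaches from about 0.35 to 0.85 m from the base axis. Payload 8.1 kg.
Tool frame: the origin (TCP) lies on the mounting face of the last link; the fingertips stand 186 mm ahead of it and the grasp point (between the pads) lies 167 mm ahead of it; z points along the fingers, y is the line along which they close (so a half turn about z gives the same grasp; the last joint's range is limited). The gripper opens to 93 mm and grips with 3 to 60 N. Pads are 15 mm wide; open, the fingers measure 128 mm over their backs; the gripper's body (75 mm by 188 mm) begins 65 mm behind the grasp point.
Start: joints at [-1.39, 0.13, 1.488, -0, 1.523, -0.085], TCP at [0.158, -0.579, 0.405] pointing down, gripper open.
Joint ranges: [-2.96, 2.96], [-0.89, 2.26], [0.02, 2.5], [-1.34, 4.48], [0, 2.73], [-2.66, 2.66]. Speed limits (rad/s): [2.39, 2.39, 2.79, 3.14, 3.14, 3.14].

## Interface

Orientations are given as a rotation vector (axis times angle).
In Python, from plant import read_state, read_camera, camera_params, close_job gives the robot as it stands. The module is installed in compiled form; this text tells all that it offers.
- The arm moves only by the tool servo_tool, never from a script. Its argument "increments" is a list of rows, each an object with "slide": the shift along the tool's x, y, z in mm, a list of three; "dr": the turn, a rotation vector about the tool's x, y, z in rad, a list of three; "jaw": the closure, from 0 (fully open) to 1 (shut). In form: [{"slide": [x, y, z], "dr": [ax, ay, az], "jaw": jaw}, ...]. A call has 1 to 20 rows; each row is the pose to reach, as a shift and turn from the pose commanded when the call began, along the tool's axes at that moment; what a row does not reach only later rows make up. A row lasts 1/10 s, in which the tool goes at most 50 mm and 8.59 degrees, less where a joint would pass 70% of its speed; a pose out of reach is approached as far as the arm can. A call with a gripper value outside its range is refused whole. The fingers move at their own pace and stop on an object; "force" is the grip in N (left out, the last holds). Time passes only in rows, so rows that repeat a pose let the fingers close. It gives the time, the measured TCP pose, the force, the opening and the grip force at its end, in the units of the state.
- read_state(): the state, without advancing time (a new reading comes with each control period).
- read_camera(name): name is "side" or "top" or "wrist"; returns (picture, depth): 480x640x3 uint8, red, green, blue; 480x640 float32, m along the optical axis (not along the pixel's ray), 0 where there is no reading.
- camera_params(name): a dict with "fx", "fy", "cx", "cy" (pixels), "rvec" (rotation vector, rad) and "tvec" (3), from world to camera coordinates, as OpenCV has them. Camera axes: x right, y down, z forward; pixel columns grow to the right and rows downward; lengths in m; the calibration is good to about 2 mm. A picture is of the moment at which its call begins: read the wrist's pose just before it. camera_params takes no time and is no camera call; for the wrist camera it gives the pose at the moment of the call.
- close_job(): hands the job in; it is judged then, once.
The state is a dict: "t": time; "q": joint angles; "dq": joint speeds; "joint_torque": joint torques, N m; "tool_pos": TCP position; "orientation": TCP orientation; "force": force on the tool from outside, world axes, zero at the start; "wrist_torque": the same for the moment, N m; "opening": finger opening in m; "gripper_force": force on a finger pad.
Only numpy, scipy, OpenCV 4.12 (cv2) and the standard library are available. Lean on these libraries where they do the work, as an engineer would, in place of code of your own. Each camera call takes 0.05 s, during which the arm holds its last target. There are 200 camera calls.

## Working session

There is one attempt and no reset: what is moved stays moved. The work goes in short steps, Python scripts to look and compute and a tool call to move; the robot and the scene stay as the last step left them, time stands still between calls to the robot, and variables do not carry over. Pictures are saved under pics/ and viewed, at most 10 in all, crops included, and the job is handed in when it is done.

Besides the shell and the picture viewer there is one more tool, called in YAML: its name, and indented under it one key for each argument. servo_tool: Moves the arm, as the interface text tells. Its arguments: {"type":"object","properties":{"increments":{"type":"array"},"force":{"type":"number"}},"required":["increments"]}

```bash
mkdir -p pics; python3 - <<'E'
from plant import *
import cv2,numpy as np
s=read_state();print(s)
for n in("top","side"):
    p,d=read_camera(n);cv2.imwrite(f"pics/{n}0.png",p[:,:,::-1]);np.savez(f"pics/{n}0.npz",p=p,d=d);print(n,camera_params(n))
E
```

```text
{'t': 0.0, 'q': array([-1.39041824e+00,  1.31145180e-01,  1.48930009e+00, -3.22676937e-05,
        1.52303930e+00, -8.54265338e-02]), 'dq': array([-0.00194966,  0.0003305 , -0.00084307,  0.00094428,  0.0006933 ,
       -0.00138631]), 'joint_torque': array([ 1.69425439e-04, -5.59841573e+01, -4.91759777e+01,  7.70305004e-02,
        3.56613554e-02, -1.34834236e-04]), 'tool_pos': array([ 0.15756752, -0.57868677,  0.40368527]), 'orientation': array([-3.11201651e+00, -4.16049114e-01,  1.91490566e-04]), 'force': array([ 0.23450164, -0.03398898, -1.06558597]), 'wrist_torque': array([ 0.02392786, -0.00365571, -0.05300508]), 'gripper_force': 0.0, 'opening': 0.09316951111544604}
top {'fx': 602.3044997071345, 'fy': 602.3044997071345, 'cx': 318.62587140520446, 'cy': 232.7144233602715, 'rvec': array([ 2.13812663, -2.17886162,  0.13284479]), 'tvec': array([-0.009586  ,  0.55967233,  1.68955191])}
side {'fx': 611.9822832617322, 'fy': 611.9822832617322, 'cx': 322.4173239678666, 'cy': 237.13872765586316, 'rvec': array([ 0.66830122, -2.6362347 ,  1.1448139 ]), 'tvec': array([0.49168715, 0.27913097, 1.30144032])}
```

View pics/top0.png

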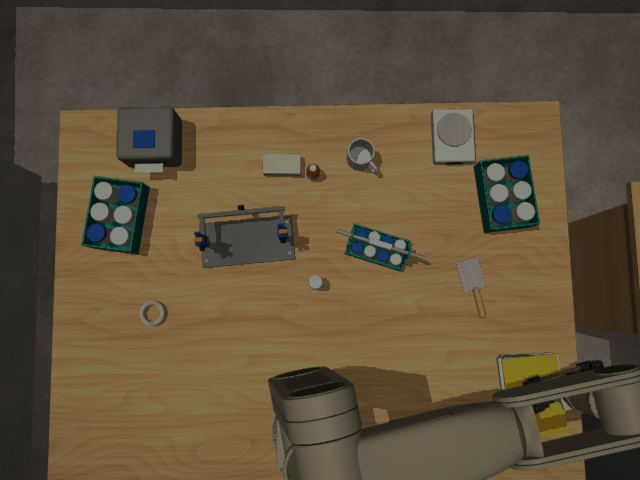

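View pics/side0.png

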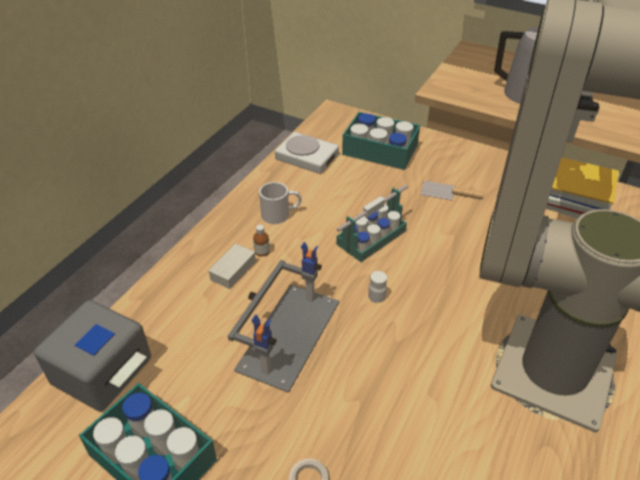

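Top view: caddy at about (380,247) with its bar from (338,232) to (428,262). The stand has hooks at (200,240) and (283,232) and its rail to the rear. The jar is at (316,283) and the bottle at (313,171).

```bash
cat > h.py <<'E'
import numpy as np,cv2
from scipy.spatial.transform import Rotation as R
from plant import *
def cloud(d,c):
    v,u=np.mgrid[:480,:640]
    P=np.stack([(u-c["cx"])/c["fx"]*d,(v-c["cy"])/c["fy"]*d,d],-1)
    M=R.from_rotvec(c["rvec"]).as_matrix()
    W=(P-c["tvec"])@M
    W[d<=0]=np.nan
    return W
def axis(P):
    m=(P.min(0)+P.max(0))/2; u,s,v=np.linalg.svd(P-P.mean(0),full_matrices=False); return P.mean(0),v[0]
E
python3 - <<'E'
from h import *
for n in("top","side"):
    f=np.load(f"pics/{n}0.npz");p,d=f["p"].astype(int),f["d"];W=cloud(d,camera_params(n))
    hsv=cv2.cvtColor(f["p"],cv2.COLOR_RGB2HSV).astype(int)
    x,y,z=W[...,0],W[...,1],W[...,2]
    if n=="top":
        print("table z",np.nanmedian(z[300:340,200:290]), "px of caddy ctr",W[247,380],"stand",W[245,245])
        c0=W[247,380];s0=W[245,245]
    near=lambda c,r:(np.hypot(x-c[0],y-c[1])<r)
    m=near(c0,.16)&(z>.09)&(z<.14)
    Q=W[m];c,a=axis(Q[:,:2]);t=(Q[:,:2]-c)@a
    print(n,"bar",m.sum(),c,a,np.degrees(np.arctan2(a[1],a[0])),"t",t.min(),t.max(),"mid",c+a*(t.min()+t.max())/2,"z",np.percentile(Q[:,2],[5,50,95]))
    m=near(c0,.16)&(hsv[...,1]<60)&(hsv[...,2]>130)&(z>.1)&(z<.14)
    if m.sum(): print("grip white",m.sum(),W[m].mean(0))
    m=near(c0,.15)&(hsv[...,0]>75)&(hsv[...,0]<95)&(hsv[...,1]>120)&(z>.01)&(z<.05)
    if m.sum()>5: print("teal rect",cv2.minAreaRect((W[m][:,:2]*1000).astype(np.float32)))
    for nm,lo,hi in(("blue",105,125),("orange",5,20)):
        m=near(s0,.2)&(hsv[...,0]>=lo)&(hsv[...,0]<=hi)&(hsv[...,1]>140)&(z>.08)&(z<.22)
        k,l,st,ce=cv2.connectedComponentsWithStats(m.astype(np.uint8))
        for i in range(1,k):
            if st[i,4]>4:
                q=W[l==i];print(n,nm,st[i],"mean",q.mean(0).round(4),"min",q.min(0).round(3),"max",q.max(0).round(3))
    if n=="top":
        m=near(s0,.25)&(z>.0035)&(z<.015)&(hsv[...,1]<90);k,l,st,ce=cv2.connectedComponentsWithStats(m.astype(np.uint8))
        i=1+np.argmax(st[1:,4]);print("base",st[i],cv2.minAreaRect((W[l==i][:,:2]*1000).astype(np.float32)))
        for nm,u,v in(("jar",316,283),("bottle",313,171)):print(nm,W[v,u])
E
```

```text
table z -0.00011104975981044353 px of caddy ctr [ 0.50844454 -0.18744632  0.1020498 ] stand [0.5309984  0.19413401 0.0058883 ]
top bar 444 [ 0.5161172  -0.18751516] [-0.31728059 -0.94833171] -108.49854597828823 t -0.12563946952067961 0.12338529136173705 mid [ 0.5164748 -0.1864463] z [0.10261859 0.11259323 0.12449201]
grip white 99 [ 0.51712129 -0.18536035  0.12103814]
teal rect ((515.8118896484375, -186.9808349609375), (167.482421875, 89.12942504882812), 71.59640502929688)
top blue [277 224   9   5  34] mean [0.5622 0.0797 0.1681] min [0.557 0.07  0.135] max [0.567 0.091 0.185]
top blue [278 231   9   8  42] mean [0.5385 0.0782 0.1534] min [0.534 0.068 0.111] max [0.552 0.09  0.185]
top blue [195 232  12  15  95] mean [0.5332 0.2932 0.1489] min [0.518 0.286 0.114] max [0.55  0.307 0.186]
top orange [279 229   9   5  37] mean [0.5516 0.0753 0.1559] min [0.544 0.064 0.135] max [0.557 0.085 0.17 ]
top orange [194 237   8   5  33] mean [0.5342 0.3024 0.1534] min [0.527 0.292 0.146] max [0.54  0.312 0.164]
base [ 201  216   94   52 2942] ((542.2023315429688, 189.05459594726562), (129.21861267089844, 269.6006164550781), 4.502191066741943)
jar [ 0.4143841  -0.0101774   0.07631551]
bottle [ 0.72851547 -0.007523    0.08409205]
side bar 586 [ 0.51278994 -0.17684741] [0.32008248 0.94738968] 71.33208702720935 t -0.1311465533890837 0.11967930192111088 mid [ 0.51095471 -0.18227939] z [0.09477469 0.10761655 0.11912498]
grip white 258 [ 0.51515219 -0.17603075  0.11166698]
side blue [305 260   6   2  10] mean [0.5481 0.0895 0.1403] min [0.542 0.084 0.136] max [0.552 0.094 0.143]
side orange [306 249   6   8  30] mean [0.5497 0.0815 0.1548] min [0.543 0.069 0.151] max [0.555 0.094 0.159]
side orange [256 325   7  16  71] mean [0.5306 0.3105 0.1488] min [0.524 0.294 0.13 ] max [0.539 0.32  0.157]
```

```bash
cat >> h.py <<'E'
def plan(grasp,yaw,off=0.167):
    """increments (tool axes, mm/rad) to put grasp point at `grasp` pointing down with tool y along world angle yaw (deg)"""
    s=read_state();M=R.from_rotvec(s["orientation"]).as_matrix()
    y=np.array([np.cos(np.radians(yaw)),np.sin(np.radians(yaw)),0]);z=np.array([0,0,-1.])
    T=np.stack([np.cross(y,z),y,z],1)
    tcp=np.array(grasp)+[0,0,off]
    print("slide",((tcp-s["tool_pos"])@M*1000).round(1),"dr",R.from_matrix(M.T@T).as_rotvec().round(4),"t",s["t"],"F",s["force"].round(2),"q",s["q"].round(3))
E
python3 -c "
from h import *
plan([.5163,-.1866,.2],-18.5)"
```

```text
slide [ 449.1 -284.1   37.3] dr [-0.0015 -0.001  -0.9822] t 0.1 F [0.17 0.02 0.71] q [-1.39   0.131  1.489  0.     1.523 -0.085]
```

servo_tool:
  increments:
    - {"slide":[20,-13,2],"dr":[0,0,-0.05],"jaw":0}
    - {"slide":[50,-32,4],"dr":[0,0,-0.12],"jaw":0}
    - {"slide":[90,-57,8],"dr":[0,0,-0.2],"jaw":0}
    - {"slide":[130,-82,11],"dr":[0,0,-0.29],"jaw":0}
    - {"slide":[170,-108,14],"dr":[0,0,-0.38],"jaw":0}
    - {"slide":[210,-133,18],"dr":[0,0,-0.46],"jaw":0}
    - {"slide":[250,-158,21],"dr":[0,0,-0.55],"jaw":0}
    - {"slide":[290,-183,24],"dr":[0,0,-0.64],"jaw":0}
    - {"slide":[330,-209,28],"dr":[0,0,-0.73],"jaw":0}
    - {"slide":[370,-234,31],"dr":[0,0,-0.81],"jaw":0}
    - {"slide":[405,-256,34],"dr":[0,0,-0.89],"jaw":0}
    - {"slide":[430,-272,36],"dr":[0,0,-0.94],"jaw":0}
    - {"slide":[445,-281,37],"dr":[0,0,-0.975],"jaw":0}
    - {"slide":[449,-284,37.3],"dr":[-0.0015,-0.001,-0.982],"jaw":0}
    - {"slide":[449,-284,37.3],"dr":[-0.0015,-0.001,-0.982],"jaw":0}
    - {"slide":[449,-284,37.3],"dr":[-0.0015,-0.001,-0.982],"jaw":0}

```text
t: 1.7
tool_pos: [0.5157, -0.1876, 0.3673]
orientation: [2.55, 1.833, -0.002]
force: [-0.1, -1.2, -0.4]
opening: 0.093
gripper_force: 0.0
```

```bash
python3 - <<'E'
from h import *
c=camera_params("wrist");p,d=read_camera("wrist");cv2.imwrite("pics/w1.png",p[:,:,::-1])
W=cloud(d,c);x,y,z=[W[...,i] for i in range(3)]
hsv=cv2.cvtColor(p,cv2.COLOR_RGB2HSV).astype(int)
near=np.hypot(x-.516,y+.187)<.15
m=near&(z>.113)&(z<.125)&(hsv[...,1]<60)
print("grip",m.sum(),W[m].mean(0),np.percentile(z[m],[5,50,95]) ,cv2.minAreaRect((W[m][:,:2]*1000).astype(np.float32)))
m=near&(z>.1)&(z<.125);a,b=axis(W[m][:,:2]);print("bar",m.sum(),a,b,np.degrees(np.arctan2(b[1],b[0])))
plan([.5163,-.1866,.107],-18.5)
E
```

```text
grip 2327 [ 0.51639581 -0.18451115  0.11927327] [0.11784572 0.11935383 0.12046035] ((514.301513671875, -182.9950408935547), (163.628173828125, 20.503782272338867), 71.67561340332031)
bar 6434 [ 0.52348066 -0.16320684] [-0.31724921 -0.94834221] -108.49664982719104
slide [ 1.5  0.1 93.4] dr [ 0.0006  0.0018 -0.0019] t 1.75 F [-0.18  0.08  0.57] q [-0.442  0.012  1.68  -0.002  1.448 -0.117]
```

View pics/w1.png

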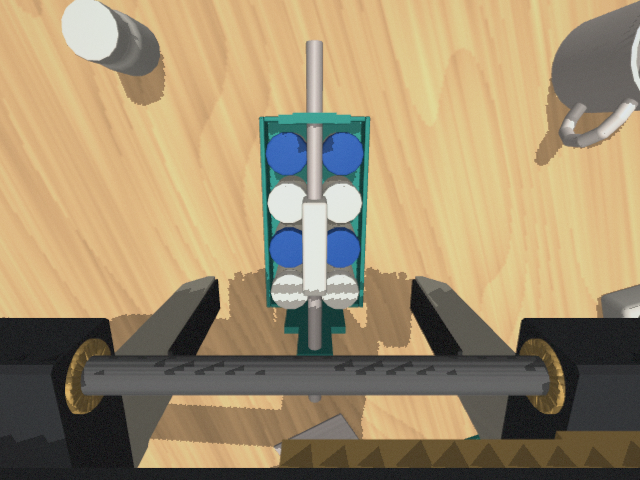

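The wrist view shows the fingers straddling the grip, which is centred at about (314,247). Going down.

servo_tool:
  increments:
    - {"slide":[1.5,0,15],"dr":[0,0,0],"jaw":0}
    - {"slide":[1.5,0,35],"dr":[0,0,0],"jaw":0}
    - {"slide":[1.5,0,55],"dr":[0,0,0],"jaw":0}
    - {"slide":[1.5,0,72],"dr":[0,0,0],"jaw":0}
    - {"slide":[1.5,0,85],"dr":[0,0,0],"jaw":0}
    - {"slide":[1.5,0,92],"dr":[0,0,0],"jaw":0}
    - {"slide":[1.5,0,93],"dr":[0,0,0],"jaw":0}
    - {"slide":[1.5,0,93],"dr":[0,0,0],"jaw":0.4}
    - {"slide":[1.5,0,93],"dr":[0,0,0],"jaw":0.7}
    - {"slide":[1.5,0,93],"dr":[0,0,0],"jaw":0.8}
    - {"slide":[1.5,0,93],"dr":[0,0,0],"jaw":0.85}
    - {"slide":[1.5,0,93],"dr":[0,0,0],"jaw":1}
    - {"slide":[1.5,0,93],"dr":[0,0,0],"jaw":1}
    - {"slide":[1.5,0,93],"dr":[0,0,0],"jaw":1}
    - {"slide":[1.5,0,93],"dr":[0,0,0],"jaw":1}
  force: 50

```text
t: 3.25
tool_pos: [0.5167, -0.1857, 0.2744]
orientation: [2.549, 1.834, -0.001]
force: [-1.2, -0.0, 0.4]
opening: 0.0334
gripper_force: 0.0
```

```bash
python3 -c "
from h import *
s=read_state();print(s['force'],s['wrist_torque'],s['tool_pos'],s['opening'],s['gripper_force'])"
```

```text
[-1.17149285 -0.04848137  0.4221831 ] [-0.03225567 -0.05403497 -0.03637121] [ 0.5167493  -0.1856883   0.27441648] 0.033423872872218756 0.0
```

Still closing, so I let the grip finish and then lift.

servo_tool:
  increments:
    - {"slide":[0,0,0],"dr":[0,0,0],"jaw":1}
    - {"slide":[0,0,0],"dr":[0,0,0],"jaw":1}
    - {"slide":[0,0,0],"dr":[0,0,0],"jaw":1}
    - {"slide":[0,0,0],"dr":[0,0,0],"jaw":1}
    - {"slide":[0,0,0],"dr":[0,0,0],"jaw":1}
    - {"slide":[0,0,0],"dr":[0,0,0],"jaw":1}

```text
t: 3.85
tool_pos: [0.5166, -0.1856, 0.2743]
orientation: [2.549, 1.835, -0.002]
force: [-1.4, 1.0, -0.7]
opening: 0.0155
gripper_force: 50.0
```

servo_tool:
  increments:
    - {"slide":[0,0,-3],"dr":[0,0,0],"jaw":1}
    - {"slide":[0,0,-8],"dr":[0,0,0],"jaw":1}
    - {"slide":[0,0,-16],"dr":[0,0,0],"jaw":1}
    - {"slide":[0,0,-26],"dr":[0,0,0],"jaw":1}
    - {"slide":[0,0,-40],"dr":[0,0,0],"jaw":1}
    - {"slide":[0,0,-55],"dr":[0,0,0],"jaw":1}
    - {"slide":[0,0,-72],"dr":[0,0,0],"jaw":1}
    - {"slide":[0,0,-90],"dr":[0,0,0],"jaw":1}
    - {"slide":[0,0,-108],"dr":[0,0,0],"jaw":1}
    - {"slide":[0,0,-122],"dr":[0,0,0],"jaw":1}
    - {"slide":[0,0,-130],"dr":[0,0,0],"jaw":1}
    - {"slide":[0,0,-134],"dr":[0,0,0],"jaw":1}
    - {"slide":[0,0,-135],"dr":[0,0,0],"jaw":1}
    - {"slide":[0,0,-135],"dr":[0,0,0],"jaw":1}
    - {"slide":[0,0,-135],"dr":[0,0,0],"jaw":1}

```text
t: 5.35
tool_pos: [0.5165, -0.1854, 0.4084]
orientation: [2.55, 1.835, -0.003]
force: [0.5, 0.7, -6.0]
opening: 0.0154
gripper_force: 50.0
```

```bash
python3 - <<'E'
from h import *
s=read_state();print(s['force'],s['wrist_torque'],s['tool_pos'],s['opening'],s['gripper_force'])
c=camera_params("wrist");p,d=read_camera("wrist");cv2.imwrite("pics/w2.png",p[:,:,::-1]);np.savez("pics/w2.npz",p=p,d=d,**c)
# hook centres in the plan
plan([.5421,.189,.242],4.4)
E
```

```text
[ 0.50721918  0.73219506 -6.04524098] [-0.05844824 -0.04890018 -0.04808449] [ 0.51653653 -0.18538199  0.40839015] 0.015447588976748333 49.99791920185089
slide [363.2 -94.6  -1. ] dr [-0.0011  0.0012 -0.3999] t 5.4 F [ 0.59 -0.25 -6.66] q [-4.380e-01 -9.000e-03  1.627e+00 -1.000e-03  1.525e+00 -1.140e-01]
```

View pics/w2.png

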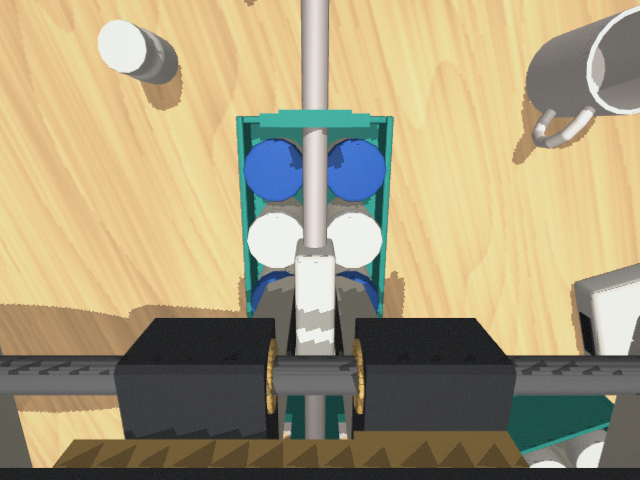

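The caddy is lifted level, with the bar vertical at column 315. I raise it so it clears the hook tops, then carry it over.

servo_tool:
  increments:
    - {"slide":[0,0,-8],"dr":[0,0,0],"jaw":1}
    - {"slide":[0,0,-22],"dr":[0,0,0],"jaw":1}
    - {"slide":[4,-1,-40],"dr":[0,0,0],"jaw":1}
    - {"slide":[12,-3,-56],"dr":[0,0,-0.01],"jaw":1}
    - {"slide":[27,-7,-68],"dr":[0,0,-0.03],"jaw":1}
    - {"slide":[50,-13,-75],"dr":[0,0,-0.055],"jaw":1}
    - {"slide":[77,-20,-76],"dr":[0,0,-0.085],"jaw":1}
    - {"slide":[106,-28,-76],"dr":[0,0,-0.117],"jaw":1}
    - {"slide":[136,-35,-76],"dr":[0,0,-0.15],"jaw":1}
    - {"slide":[166,-43,-76],"dr":[0,0,-0.183],"jaw":1}
    - {"slide":[196,-51,-76],"dr":[0,0,-0.216],"jaw":1}
    - {"slide":[226,-59,-76],"dr":[0,0,-0.249],"jaw":1}
    - {"slide":[256,-67,-76],"dr":[0,0,-0.282],"jaw":1}
    - {"slide":[286,-74,-76],"dr":[0,0,-0.315],"jaw":1}
    - {"slide":[313,-81,-76],"dr":[0,0,-0.345],"jaw":1}
    - {"slide":[335,-87,-76],"dr":[0,0,-0.37],"jaw":1}
    - {"slide":[350,-91,-76],"dr":[0,0,-0.387],"jaw":1}
    - {"slide":[359,-93.5,-76],"dr":[0,0,-0.396],"jaw":1}
    - {"slide":[363,-94.6,-76],"dr":[-0.001,0.001,-0.4],"jaw":1}
    - {"slide":[363,-94.6,-76],"dr":[-0.001,0.001,-0.4],"jaw":1}

```text
t: 7.4
tool_pos: [0.5422, 0.189, 0.4849]
orientation: [2.133, 2.304, 0.0]
force: [-0.1, 0.1, -5.4]
opening: 0.0159
gripper_force: 50.0
```

servo_tool:
  increments:
    - {"slide":[0,0,0],"dr":[0,0,0],"jaw":1}
    - {"slide":[0,0,0],"dr":[0,0,0],"jaw":1}

```text
t: 7.6
tool_pos: [0.5423, 0.1881, 0.4848]
orientation: [2.135, 2.303, 0.0]
force: [-0.2, 1.8, -6.1]
opening: 0.0154
gripper_force: 50.0
```

```bash
python3 - <<'E'
from h import *
s=read_state();print(s['force'],s['wrist_torque'],s['tool_pos'])
out=[]
for n in("wrist","top","side"):
    c=camera_params(n);p,d=read_camera(n);np.savez(f"pics/{n}3.npz",p=p,d=d,**c);out.append(p[:,:,::-1])
    W=cloud(d,c);x,y,z=[W[...,i] for i in range(3)];hsv=cv2.cvtColor(p,cv2.COLOR_RGB2HSV).astype(int)
    near=np.hypot(x-.542,y-.189)<.2
    m=near&(z>.295)&(z<.33)&(hsv[...,1]<70)
    if m.sum()>50: a,b=axis(W[m][:,:2]);print(n,"bar",m.sum(),a,np.degrees(np.arctan2(b[1],b[0])),W[m].min(0),W[m].max(0))
    for nm,lo,hi in(("blue",105,125),("orange",5,20)):
        m=near&(hsv[...,0]>=lo)&(hsv[...,0]<=hi)&(hsv[...,1]>140)&(z>.09)&(z<.2)
        k,l,st,ce=cv2.connectedComponentsWithStats(m.astype(np.uint8))
        for i in range(1,k):
            if st[i,4]>15:
                q=W[l==i];print(n,nm,st[i],"mean",q.mean(0).round(4),"min",q.min(0).round(3),"max",q.max(0).round(3))
cv2.imwrite("pics/c3.png",cv2.resize(np.hstack([out[0][:, :],cv2.resize(out[1][180:300,160:320],(640,480))]),(800,300)))
E
```

```text
[-0.24009722  1.76736747 -6.08540437] [-0.03660367 -0.14926257  0.04091143] [0.54234218 0.18805658 0.48484169]
wrist bar 10977 [0.53934036 0.23061017] -85.69177615870284 [0.51878469 0.10594675 0.29530071] [0.56513913 0.30852798 0.32999998]
wrist blue [288  66  14  36 348] mean [0.52   0.2965 0.1695] min [0.515 0.286 0.118] max [0.524 0.306 0.178]
wrist blue [329  67   9  33 228] mean [0.5475 0.2995 0.1731] min [0.544 0.289 0.136] max [0.551 0.308 0.178]
top bar 174 [0.54694738 0.13993933] -85.27411505690809 [0.53184143 0.06246549 0.31280671] [0.55732462 0.28896037 0.32891399]
top blue [278 225   8   4  27] mean [0.5611 0.0791 0.1682] min [0.557 0.07  0.137] max [0.565 0.088 0.184]
top blue [278 231   9   8  42] mean [0.5386 0.0782 0.1527] min [0.535 0.068 0.111] max [0.553 0.09  0.181]
top blue [196 242   8   5  25] mean [0.5201 0.2964 0.1546] min [0.518 0.29  0.127] max [0.523 0.308 0.18 ]
top orange [279 229   9   5  38] mean [0.5516 0.0751 0.1554] min [0.544 0.065 0.134] max [0.556 0.085 0.168]
top orange [194 237   6   5  24] mean [0.5342 0.3053 0.1524] min [0.529 0.298 0.144] max [0.539 0.313 0.162]
side bar 652 [0.53406944 0.22291522] 92.20312720989966 [0.5160508  0.06664931 0.29641908] [0.56167676 0.31571148 0.32998491]
side orange [257 325   6  16  68] mean [0.5307 0.3102 0.1487] min [0.524 0.295 0.13 ] max [0.539 0.32  0.157]
```

View pics/c3.png

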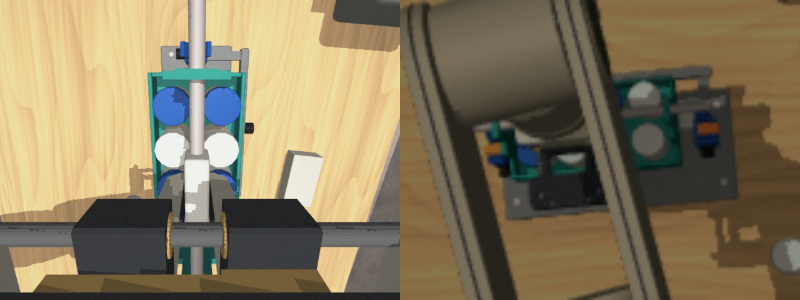

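Wrist view: the left fork's tines at (288,66) and (329,67) are symmetric about the bar within 0.5 mm, and their tops are near z=0.178, so the hooks sit about 9 mm high. Going down to just above the mouths.

servo_tool:
  increments:
    - {"slide":[0.5,0,4],"dr":[0,0,0],"jaw":1}
    - {"slide":[0.5,0,12],"dr":[0,0,0],"jaw":1}
    - {"slide":[0.5,0,24],"dr":[0,0,0],"jaw":1}
    - {"slide":[0.5,0,40],"dr":[0,0,0],"jaw":1}
    - {"slide":[0.5,0,56],"dr":[0,0,0],"jaw":1}
    - {"slide":[0.5,0,72],"dr":[0,0,0],"jaw":1}
    - {"slide":[0.5,0,88],"dr":[0,0,0],"jaw":1}
    - {"slide":[0.5,0,102],"dr":[0,0,0],"jaw":1}
    - {"slide":[0.5,0,113],"dr":[0,0,0],"jaw":1}
    - {"slide":[0.5,0,121],"dr":[0,0,0],"jaw":1}
    - {"slide":[0.5,0,125],"dr":[0,0,0],"jaw":1}
    - {"slide":[0.5,0,126],"dr":[0,0,0],"jaw":1}
    - {"slide":[0.5,0,126],"dr":[0,0,0],"jaw":1}
    - {"slide":[0.5,0,126],"dr":[0,0,0],"jaw":1}
    - {"slide":[0.5,0,126],"dr":[0,0,0],"jaw":1}

```text
t: 9.25
tool_pos: [0.5425, 0.1894, 0.3595]
orientation: [2.133, 2.304, 0.002]
force: [1.0, 1.0, -6.1]
opening: 0.0155
gripper_force: 50.0
```

```bash
python3 - <<'E'
from h import *
F=[];T=[]
for n in("wrist","side","top"):
    s=read_state();F.append(s["force"]);T.append(s["wrist_torque"])
    c=camera_params(n);p,d=read_camera(n);np.savez(f"pics/{n}4.npz",p=p,d=d,**c)
    if n=="wrist":a=p[:240,160:480]
    if n=="side":b=p[210:390,200:360]
    W=cloud(d,c);x,y,z=[W[...,i] for i in range(3)];hsv=cv2.cvtColor(p,cv2.COLOR_RGB2HSV).astype(int)
    near=np.hypot(x-.542,y-.189)<.2
    for nm,lo,hi in(("blue",105,125),("orange",5,20)):
        m=near&(hsv[...,0]>=lo)&(hsv[...,0]<=hi)&(hsv[...,1]>140)&(z>.09)&(z<.2)
        k,l,st,ce=cv2.connectedComponentsWithStats(m.astype(np.uint8))
        for i in range(1,k):
            if st[i,4]>15:
                q=W[l==i];print(n,nm,st[i],"mean",q.mean(0).round(4),"min",q.min(0).round(3),"max",q.max(0).round(3))
print(np.array(F),np.array(T),s["tool_pos"],s["orientation"])
r=lambda i:cv2.resize(i[:,:,::-1],(400,450 if i is b else 300))
o=np.zeros((450,800,3),np.uint8);o[:300,:400]=r(a);o[:,400:]=r(b);cv2.imwrite("pics/c4.png",o)
E
```

```text
wrist blue [ 266   19   35   72 1747] mean [0.5218 0.2964 0.1642] min [0.515 0.286 0.11 ] max [0.528 0.31  0.178]
wrist blue [ 329   20   28   71 1430] mean [0.5455 0.2985 0.1678] min [0.54  0.288 0.11 ] max [0.551 0.308 0.178]
wrist blue [ 244  139   58   62 2951] mean [0.5176 0.2444 0.1437] min [0.502 0.228 0.135] max [0.532 0.26  0.146]
wrist blue [ 328  139   58   62 2933] mean [0.5598 0.2477 0.1437] min [0.545 0.231 0.093] max [0.581 0.263 0.146]
wrist blue [251 272  41  41 428] mean [0.515  0.1776 0.1415] min [0.508 0.162 0.132] max [0.53  0.185 0.145]
wrist blue [339 272  40  41 422] mean [0.5725 0.1821 0.1413] min [0.558 0.166 0.133] max [0.581 0.188 0.146]
wrist orange [298  36   3  35  74] mean [0.5277 0.2992 0.1529] min [0.527 0.292 0.151] max [0.528 0.306 0.154]
side blue [278 309  13  12 114] mean [0.5134 0.2461 0.1429] min [0.5   0.233 0.137] max [0.527 0.261 0.147]
side orange [257 324   6  17  69] mean [0.531  0.3096 0.1483] min [0.524 0.275 0.122] max [0.551 0.318 0.155]
top blue [278 224   6   3  18] mean [0.5643 0.0799 0.1762] min [0.562 0.073 0.163] max [0.567 0.087 0.182]
top blue [278 232   9   7  41] mean [0.5382 0.0779 0.1532] min [0.535 0.068 0.11 ] max [0.55  0.089 0.18 ]
top blue [202 239   5   7  26] mean [0.5272 0.2883 0.1332] min [0.52  0.286 0.117] max [0.537 0.292 0.153]
top blue [215 243   8   8  43] mean [0.5124 0.2479 0.1441] min [0.504 0.238 0.138] max [0.524 0.258 0.153]
top orange [279 230   9   4  22] mean [0.5493 0.0744 0.1547] min [0.544 0.064 0.13 ] max [0.557 0.085 0.171]
[[ 0.99332114  1.01094028 -6.14155956]
 [ 1.03147755  0.58704946 -6.2764309 ]
 [ 0.72210704 -0.5509228  -5.63323874]] [[-0.03298131 -0.06751417  0.03897935]
 [-0.07976882 -0.09876008  0.00699592]
 [-0.00240259 -0.04806441  0.01995375]] [0.54247371 0.18933024 0.35928151] [2.13293969e+00 2.30382278e+00 1.53454687e-03]
```

View pics/c4.png

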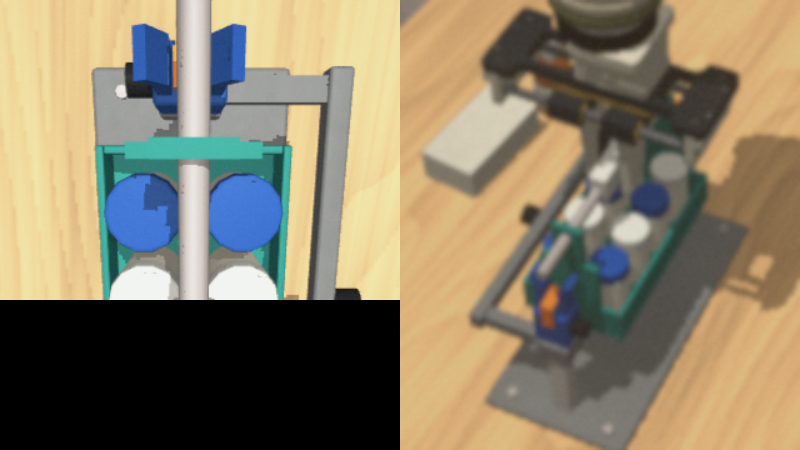

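```bash
python3 - <<'E'
from h import *
f=np.load("pics/wrist4.npz");c={k:f[k] for k in("fx","fy","cx","cy","rvec","tvec")};p,d=f["p"],f["d"];W=cloud(d,c)
x,y,z=[W[...,i] for i in range(3)];hsv=cv2.cvtColor(p,cv2.COLOR_RGB2HSV).astype(int)
print(c["cx"],c["fx"])
o=np.array([.5421,.189]);ex=np.array([np.cos(.0768),np.sin(.0768)]);ey=np.array([-ex[1],ex[0]])
S=(W[...,:2]-o);sx=S@ex;sy=S@ey
for lo,hi in((.075,.09),(.09,.1),(.1,.11),(.11,.118)):
    b=(sy>lo)&(sy<hi)&(z>.180)&(z<.2)
    h=(sy>lo)&(sy<hi)&(z>.15)&(z<.1795)&(hsv[...,0]>105)&(hsv[...,0]<125)&(abs(sx+.0)<.03)
    print(lo,"bar sx",np.percentile(sx[b],[1,50,99]).round(4) if b.sum() else 0,"z",z[b].max() if b.sum() else 0,end=" ")
    if h.sum():
        t=z[h]>.174;L=sx[h][t&(sx[h]<0)];Rr=sx[h][t&(sx[h]>0)]
        for g in(L,Rr):
            if len(g):print("top tine",np.percentile(g,[2,98]).round(4),len(g),end=" ")
    print()
ok=(abs(sy-.11)<.008)
for l,r in((265,302),(328,358)):
    m=np.zeros_like(ok);m[15:95,l:r]=1;m&=ok&(z>.13)
    for a in np.arange(.146,.18,.004):
        k=m&(z>=a)&(z<a+.004)
        if k.any():print(l,round(a,3),k.sum(),"sx",sx[k].min().round(4),sx[k].max().round(4))
E
```

```text
314.6940549823073 373.28874976000503
0.075 bar sx [-0.0118  0.0007  0.0133] z 0.199999016428399 
0.09 bar sx [-0.0041  0.0007  0.0055] z 0.19696128498220264 
0.1 bar sx [-0.004   0.001   0.0058] z 0.19640516549623813 top tine [-0.0186 -0.0129] 290 top tine [0.0115 0.0172] 301 
0.11 bar sx [-0.0039  0.0007  0.0057] z 0.1965750475820645 top tine [-0.0183 -0.0125] 325 top tine [0.0114 0.0173] 337 
265 0.146 44 sx -0.0129 -0.0058
265 0.15 121 sx -0.0135 -0.0055
265 0.154 38 sx -0.0134 -0.0056
265 0.158 37 sx -0.0135 -0.0075
265 0.162 99 sx -0.0134 -0.0075
265 0.166 256 sx -0.0164 -0.0077
265 0.17 300 sx -0.0187 -0.0099
265 0.174 619 sx -0.0187 -0.0119
265 0.178 1 sx -0.0143 -0.0143
328 0.146 15 sx 0.0074 0.0122
328 0.15 14 sx 0.0072 0.0122
328 0.154 13 sx 0.0071 0.0121
328 0.158 18 sx 0.0069 0.0123
328 0.162 54 sx 0.0067 0.0123
328 0.166 244 sx 0.0069 0.0137
328 0.17 277 sx 0.0085 0.0174
328 0.174 635 sx 0.0107 0.0175
328 0.178 3 sx 0.0129 0.0136
```

The left slot centre is 1.2 mm to −x of the bar. I correct that and go into the mouths.

servo_tool:
  increments:
    - {"slide":[0,-1.2,0],"dr":[0,0,0],"jaw":1}
    - {"slide":[0,-1.2,2],"dr":[0,0,0],"jaw":1}
    - {"slide":[0,-1.2,5],"dr":[0,0,0],"jaw":1}
    - {"slide":[0,-1.2,8],"dr":[0,0,0],"jaw":1}
    - {"slide":[0,-1.2,11],"dr":[0,0,0],"jaw":1}
    - {"slide":[0,-1.2,14],"dr":[0,0,0],"jaw":1}
    - {"slide":[0,-1.2,17],"dr":[0,0,0],"jaw":1}
    - {"slide":[0,-1.2,19],"dr":[0,0,0],"jaw":1}
    - {"slide":[0,-1.2,20],"dr":[0,0,0],"jaw":1}
    - {"slide":[0,-1.2,20],"dr":[0,0,0],"jaw":1}

```text
t: 10.4
tool_pos: [0.5412, 0.1892, 0.3386]
orientation: [2.133, 2.304, 0.0]
force: [0.1, 0.7, -5.9]
opening: 0.0154
gripper_force: 50.0
```

```bash
cat >> h.py <<'E'
def st():
    s=read_state();M=R.from_rotvec(s["orientation"]).as_matrix();p=s["tool_pos"]
    ex=np.array([np.cos(.0768),np.sin(.0768),0]);ey=np.array([-ex[1],ex[0],0])
    print("t",round(s["t"],2),"z",p[2].round(4),"pos",p.round(4),"Fz",s["force"][2].round(2),"Fx,Fy stand",(s["force"]@ex).round(2),(s["force"]@ey).round(2),"T stand x,y,z",(s["wrist_torque"]@ex).round(3),(s["wrist_torque"]@ey).round(3),s["wrist_torque"][2].round(3),"tilt",M[:,2].round(4))
E
python3 -c "
from h import *
st()"
```

```text
t 10.4 z 0.3386 pos [0.5412 0.1892 0.3386] Fz -5.9 Fx,Fy stand 0.13 0.73 T stand x,y,z -0.02 -0.108 0.015 tilt [ 1.2e-03 -9.0e-04 -1.0e+00]
```

servo_tool:
  increments:
    - {"slide":[0,0,1],"dr":[0,0,0],"jaw":1}
    - {"slide":[0,0,2],"dr":[0,0,0],"jaw":1}
    - {"slide":[0,0,3],"dr":[0,0,0],"jaw":1}
    - {"slide":[0,0,4],"dr":[0,0,0],"jaw":1}
    - {"slide":[0,0,5],"dr":[0,0,0],"jaw":1}
    - {"slide":[0,0,5],"dr":[0,0,0],"jaw":1}

```text
t: 11.0
tool_pos: [0.5411, 0.1892, 0.3336]
orientation: [2.133, 2.304, 0.0]
force: [-0.2, -0.3, -6.2]
opening: 0.0158
gripper_force: 50.0
```

```bash
python3 -c "
from h import *
st()"
```

```text
t 11.0 z 0.3336 pos [0.5411 0.1892 0.3336] Fz -6.21 Fx,Fy stand -0.28 -0.32 T stand x,y,z -0.091 -0.153 0.008 tilt [ 1.1e-03 -9.0e-04 -1.0e+00]
```

servo_tool:
  increments:
    - {"slide":[0,0,0.5],"dr":[0,0,0],"jaw":1}
    - {"slide":[0,0,1],"dr":[0,0,0],"jaw":1}
    - {"slide":[0,0,1.5],"dr":[0,0,0],"jaw":1}
    - {"slide":[0,0,2],"dr":[0,0,0],"jaw":1}
    - {"slide":[0,0,2.5],"dr":[0,0,0],"jaw":1}
    - {"slide":[0,0,3],"dr":[0,0,0],"jaw":1}

```text
t: 11.6
tool_pos: [0.5412, 0.1892, 0.3308]
orientation: [2.133, 2.304, 0.001]
force: [-0.8, 0.3, -6.2]
opening: 0.0155
gripper_force: 50.0
```

```bash
python3 -c "
from h import *
st()"
```

```text
t 11.6 z 0.3308 pos [0.5412 0.1892 0.3308] Fz -6.23 Fx,Fy stand -0.73 0.32 T stand x,y,z -0.08 -0.075 0.023 tilt [ 1.4e-03 -8.0e-04 -1.0e+00]
```

servo_tool:
  increments:
    - {"slide":[0,0,0.5],"dr":[0,0,0],"jaw":1}
    - {"slide":[0,0,1],"dr":[0,0,0],"jaw":1}
    - {"slide":[0,0,1.5],"dr":[0,0,0],"jaw":1}
    - {"slide":[0,0,1.5],"dr":[0,0,0],"jaw":1}

```text
t: 12.0
tool_pos: [0.5413, 0.1892, 0.3297]
orientation: [2.133, 2.304, 0.001]
force: [-0.4, 1.1, -3.4]
opening: 0.0158
gripper_force: 50.0
```

```bash
python3 -c "
from h import *
st()"
```

```text
t 12.0 z 0.3297 pos [0.5413 0.1892 0.3297] Fz -3.42 Fx,Fy stand -0.35 1.17 T stand x,y,z -0.316 0.033 -0.052 tilt [ 2.e-03 -8.e-04 -1.e+00]
```

Contact is first felt on the right hook. I press on in small steps.

servo_tool:
  increments:
    - {"slide":[0,0,0.5],"dr":[0,0,0],"jaw":1}
    - {"slide":[0,0,1],"dr":[0,0,0],"jaw":1}
    - {"slide":[0,0,1],"dr":[0,0,0],"jaw":1}
  force: 58

```text
t: 12.3
tool_pos: [0.5413, 0.1893, 0.3288]
orientation: [2.133, 2.304, 0.002]
force: [-1.4, 0.3, -0.0]
opening: 0.0157
gripper_force: 58.0
```

```bash
python3 -c "
from h import *
st()"
```

```text
t 12.3 z 0.3288 pos [0.5413 0.1893 0.3288] Fz -0.05 Fx,Fy stand -1.4 0.41 T stand x,y,z -0.508 0.069 -0.101 tilt [ 2.2e-03 -7.0e-04 -1.0e+00]
```

servo_tool:
  increments:
    - {"slide":[0,0,0.5],"dr":[0,0,0],"jaw":1}
    - {"slide":[0,0,1],"dr":[0,0,0],"jaw":1}
    - {"slide":[0,0,1],"dr":[0,0,0],"jaw":1}

```text
t: 12.6
tool_pos: [0.5414, 0.1892, 0.3278]
orientation: [2.133, 2.304, 0.002]
force: [-1.6, -1.2, 4.0]
opening: 0.0158
gripper_force: 58.0
```

```bash
python3 -c "
from h import *
st()"
```

```text
t 12.6 z 0.3278 pos [0.5414 0.1892 0.3278] Fz 3.96 Fx,Fy stand -1.72 -1.09 T stand x,y,z -0.304 0.26 -0.095 tilt [ 2.2e-03 -6.0e-04 -1.0e+00]
```

servo_tool:
  increments:
    - {"slide":[0,-0.4,0.5],"dr":[0,0,0],"jaw":1}
    - {"slide":[0,-0.6,1],"dr":[0,0,0],"jaw":1}
    - {"slide":[0,-0.6,1.5],"dr":[0,0,0],"jaw":1}
    - {"slide":[0,-0.6,1.5],"dr":[0,0,0],"jaw":1}

```text
t: 13.0
tool_pos: [0.5411, 0.1891, 0.3267]
orientation: [2.133, 2.303, 0.003]
force: [1.0, -0.1, 5.5]
opening: 0.0157
gripper_force: 58.0
```

```bash
python3 -c "
from h import *
st()"
```

```text
t 13.0 z 0.3267 pos [0.5411 0.1891 0.3267] Fz 5.54 Fx,Fy stand 0.97 -0.18 T stand x,y,z -0.188 -0.105 -0.05 tilt [ 3.5e-03 -4.0e-04 -1.0e+00]
```

servo_tool:
  increments:
    - {"slide":[0,0,0.5],"dr":[0,0,0],"jaw":1}
    - {"slide":[0,0,1],"dr":[0,0,0],"jaw":1}
    - {"slide":[0,0,1.5],"dr":[0,0,0],"jaw":1}
    - {"slide":[0,0,1.5],"dr":[0,0,0],"jaw":1}

```text
t: 13.4
tool_pos: [0.5411, 0.1891, 0.3252]
orientation: [2.133, 2.303, 0.003]
force: [-0.3, -1.2, 5.1]
opening: 0.0154
gripper_force: 58.0
```

```bash
python3 -c "
from h import *
st()"
```

```text
t 13.4 z 0.3252 pos [0.5411 0.1891 0.3252] Fz 5.1 Fx,Fy stand -0.35 -1.21 T stand x,y,z -0.181 -0.101 -0.152 tilt [ 3.5e-03 -3.0e-04 -1.0e+00]
```

servo_tool:
  increments:
    - {"slide":[0,0,0.5],"dr":[0,0,0],"jaw":1}
    - {"slide":[0,0,1],"dr":[0,0,0],"jaw":1}
    - {"slide":[0,0,1.5],"dr":[0,0,0],"jaw":1}
    - {"slide":[0,0,1.5],"dr":[0,0,0],"jaw":1}

```text
t: 13.8
tool_pos: [0.5411, 0.1891, 0.3237]
orientation: [2.133, 2.303, 0.003]
force: [0.2, -0.4, 4.5]
opening: 0.0154
gripper_force: 58.0
```

```bash
python3 -c "
from h import *
st()"
```

```text
t 13.8 z 0.3237 pos [0.5411 0.1891 0.3237] Fz 4.5 Fx,Fy stand 0.16 -0.44 T stand x,y,z -0.213 -0.112 -0.058 tilt [ 3.5e-03 -4.0e-04 -1.0e+00]
```

servo_tool:
  increments:
    - {"slide":[0,0,0.5],"dr":[0,0,0],"jaw":1}
    - {"slide":[0,0,1],"dr":[0,0,0],"jaw":1}
    - {"slide":[0,0,1],"dr":[0,0,0],"jaw":1}

```text
t: 14.1
tool_pos: [0.5411, 0.1891, 0.3227]
orientation: [2.133, 2.303, 0.003]
force: [0.6, -0.5, 5.0]
opening: 0.0156
gripper_force: 58.0
```

```bash
python3 -c "
from h import *
st()"
```

```text
t 14.1 z 0.3227 pos [0.5411 0.1891 0.3227] Fz 5.03 Fx,Fy stand 0.59 -0.53 T stand x,y,z -0.173 -0.104 -0.081 tilt [ 3.5e-03 -3.0e-04 -1.0e+00]
```

servo_tool:
  increments:
    - {"slide":[0,0,0.5],"dr":[0,0,0],"jaw":1}
    - {"slide":[0,0,1],"dr":[0,0,0],"jaw":1}
    - {"slide":[0,0,1],"dr":[0,0,0],"jaw":1}

```text
t: 14.4
tool_pos: [0.5411, 0.1892, 0.3218]
orientation: [2.132, 2.303, 0.003]
force: [-0.5, -0.9, 4.9]
opening: 0.0154
gripper_force: 58.0
```

```bash
python3 -c "
from h import *
st()"
```

```text
t 14.4 z 0.3218 pos [0.5411 0.1892 0.3218] Fz 4.91 Fx,Fy stand -0.61 -0.9 T stand x,y,z -0.364 -0.004 -0.123 tilt [ 3.5e-03 -4.0e-04 -1.0e+00]
```

servo_tool:
  increments:
    - {"slide":[0,0,0.5],"dr":[0,0,0],"jaw":1}
    - {"slide":[0,0,1],"dr":[0,0,0],"jaw":1}
    - {"slide":[0,0,1],"dr":[0,0,0],"jaw":1}

```text
t: 14.7
tool_pos: [0.5411, 0.1892, 0.3213]
orientation: [2.132, 2.303, 0.003]
force: [-2.0, -0.7, 8.9]
opening: 0.0155
gripper_force: 58.0
```

```bash
python3 -c "
from h import *
st()"
```

```text
t 14.7 z 0.3213 pos [0.5411 0.1892 0.3213] Fz 8.88 Fx,Fy stand -2.05 -0.51 T stand x,y,z -0.576 0.325 -0.063 tilt [ 3.7e-03 -5.0e-04 -1.0e+00]
```

servo_tool:
  increments:
    - {"slide":[0,-0.3,0.3],"dr":[0,-0.002,0],"jaw":1}
    - {"slide":[0,-0.4,0.5],"dr":[0,-0.004,0],"jaw":1}
    - {"slide":[0,-0.4,0.6],"dr":[0,-0.006,0],"jaw":1}
    - {"slide":[0,-0.4,0.6],"dr":[0,-0.006,0],"jaw":1}

```text
t: 15.1
tool_pos: [0.5408, 0.1899, 0.321]
orientation: [2.129, 2.3, 0.0]
force: [-1.9, 3.2, 9.1]
opening: 0.0157
gripper_force: 58.0
```

```bash
python3 -c "
from h import *
st()"
```

```text
t 15.1 z 0.321 pos [0.5408 0.1899 0.321 ] Fz 9.06 Fx,Fy stand -1.64 3.32 T stand x,y,z 0.143 0.049 -0.097 tilt [ 0.0052 -0.0048 -1.    ]
```

servo_tool:
  increments:
    - {"slide":[0.4,0,0.5],"dr":[0,0,0],"jaw":1}
    - {"slide":[0.7,0,1],"dr":[0,0,0],"jaw":1}
    - {"slide":[0.7,0,1],"dr":[0,0,0],"jaw":1}

```text
t: 15.4
tool_pos: [0.5408, 0.1901, 0.3207]
orientation: [2.129, 2.3, -0.001]
force: [-4.3, 0.3, 13.3]
opening: 0.0154
gripper_force: 58.0
```

```bash
python3 -c "
from h import *
st()"
```

```text
t 15.4 z 0.3207 pos [0.5408 0.1901 0.3207] Fz 13.28 Fx,Fy stand -4.31 0.67 T stand x,y,z -0.404 0.621 -0.045 tilt [ 0.0054 -0.0058 -1.    ]
```

servo_tool:
  increments:
    - {"slide":[0,-0.5,0.2],"dr":[0,-0.001,0],"jaw":1}
    - {"slide":[0,-1,0.4],"dr":[0,-0.003,0],"jaw":1}
    - {"slide":[0.3,-1,0.6],"dr":[0,-0.004,0],"jaw":1}
    - {"slide":[0.3,-1,0.6],"dr":[0,-0.004,0],"jaw":1}

```text
t: 15.8
tool_pos: [0.5403, 0.1906, 0.3207]
orientation: [2.126, 2.297, -0.002]
force: [-0.3, 0.3, 12.8]
opening: 0.0155
gripper_force: 58.0
```

```bash
python3 - <<'E'
from h import *
st()
f=np.load("pics/side4.npz");p,d=read_camera("side");q,e=read_camera("top");np.savez("pics/side5.npz",p=p,d=d);np.savez("pics/top5.npz",p=q,d=e)
g=np.load("pics/top4.npz")
def r(i,u0,v0):return cv2.resize(i[v0:v0+48,u0:u0+64,::-1],(400,300),interpolation=cv2.INTER_CUBIC)
cv2.imwrite("pics/c5.png",np.vstack([np.hstack([r(f["p"],230,300),r(p,230,300)]),np.hstack([r(g["p"],255,208),r(q,255,208)])]))
def org(a):
    h=cv2.cvtColor(a,cv2.COLOR_RGB2HSV).astype(int);return (h[...,0]>=5)&(h[...,0]<=18)&(h[...,1]>150)&(h[...,2]>120)
for nm,a,b,u,v in(("L side",f["p"],p,240,310),("R side",f["p"],p,295,235),("R top",g["p"],q,270,220)):
    for z in(a,b):
        ys,xs=np.nonzero(org(z)[v:v+35,u:u+30]);print(nm,len(ys),(ys.min()+v,ys.max()+v,ys.mean()+v,xs.mean()+u) if len(ys) else "")
E
```

```text
t 15.8 z 0.3207 pos [0.5403 0.1906 0.3207] Fz 12.8 Fx,Fy stand -0.23 0.3 T stand x,y,z -0.073 0.052 -0.154 tilt [ 0.0079 -0.0088 -0.9999]
L side 63 (np.int64(325), np.int64(339), np.float64(331.8095238095238), np.float64(259.2857142857143))
L side 26 (np.int64(335), np.int64(342), np.float64(338.34615384615387), np.float64(258.7307692307692))
R side 1 (np.int64(250), np.int64(250), np.float64(250.0), np.float64(310.0))
R side 0 
R top 0 
R top 0
```

View pics/c5.png

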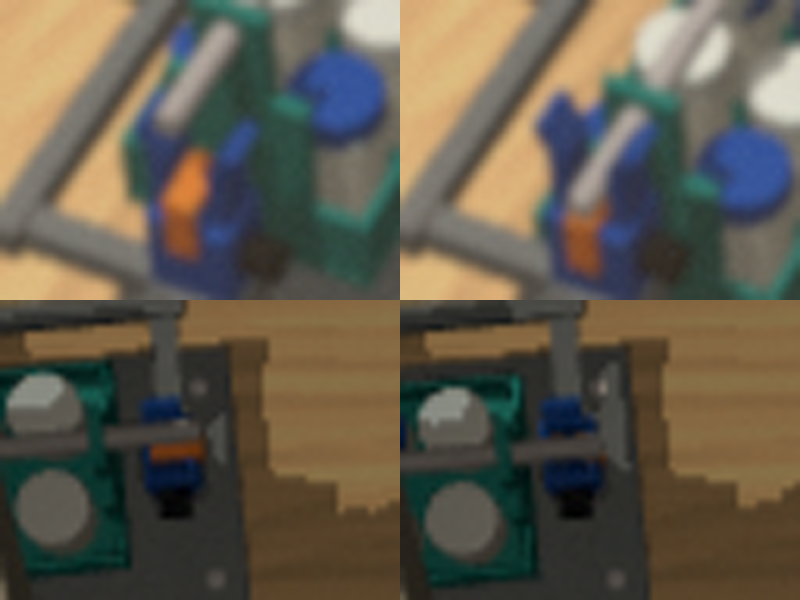

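The left tab is down about 3 px, which matches 8 mm, and the right tab is hidden under the bar. The load is balanced at about 9.5 N a side. I press a bit more to confirm the hard stop on each side.

servo_tool:
  increments:
    - {"slide":[0,0,0.5],"dr":[0,0,0],"jaw":1}
    - {"slide":[0,0,1],"dr":[0,0,0],"jaw":1}
    - {"slide":[0,0,1],"dr":[0,0,0],"jaw":1}

```text
t: 16.2
tool_pos: [0.5404, 0.1906, 0.3206]
orientation: [2.126, 2.297, -0.001]
force: [-4.9, 0.4, 20.1]
opening: 0.0159
gripper_force: 58.0
```

```bash
python3 -c "
from h import *
st()"
```

```text
t 16.2 z 0.3206 pos [0.5404 0.1906 0.3206] Fz 20.08 Fx,Fy stand -4.81 0.76 T stand x,y,z -0.185 0.654 -0.149 tilt [ 0.0082 -0.0087 -0.9999]
```

Both sides are on the stop: 14 N right and 12 N left with no travel. I ease off the pressing force before letting go.

servo_tool:
  increments:
    - {"slide":[0,0,-0.8],"dr":[0,0,0],"jaw":1}
    - {"slide":[0,0,-1.6],"dr":[0,0,0],"jaw":1}
    - {"slide":[0,0,-2.4],"dr":[0,0,0],"jaw":1}
    - {"slide":[0,0,-2.8],"dr":[0,0,0],"jaw":1}
    - {"slide":[0,0,-2.8],"dr":[0,0,0],"jaw":1}

```text
t: 16.7
tool_pos: [0.5401, 0.1905, 0.3208]
orientation: [2.127, 2.298, -0.004]
force: [5.2, 2.7, 6.5]
opening: 0.0156
gripper_force: 58.0
```

```bash
python3 -c "
from h import *
st()"
```

```text
t 16.7 z 0.3208 pos [0.5401 0.1905 0.3208] Fz 6.45 Fx,Fy stand 5.35 2.34 T stand x,y,z 0.232 -0.853 0.092 tilt [ 0.0062 -0.0092 -0.9999]
```

servo_tool:
  increments:
    - {"slide":[0.2,0.5,-0.3],"dr":[0,0,0],"jaw":1}
    - {"slide":[0.4,0.9,-0.6],"dr":[0,0,0],"jaw":1}
    - {"slide":[0.4,0.9,-0.6],"dr":[0,0,0],"jaw":1}

```text
t: 17.0
tool_pos: [0.5405, 0.1907, 0.3208]
orientation: [2.127, 2.298, -0.007]
force: [2.9, 0.6, 5.3]
opening: 0.0153
gripper_force: 58.0
```

```bash
python3 -c "
from h import *
st()"
```

```text
t 17.0 z 0.3208 pos [0.5405 0.1907 0.3208] Fz 5.27 Fx,Fy stand 2.94 0.33 T stand x,y,z 0.004 -0.373 0.042 tilt [ 0.0042 -0.0101 -0.9999]
```

servo_tool:
  increments:
    - {"slide":[0,0.3,-0.5],"dr":[0,0,0],"jaw":1}
    - {"slide":[0,0.5,-0.9],"dr":[0,0,0],"jaw":1}
    - {"slide":[0,0.5,-0.9],"dr":[0,0,0],"jaw":1}

```text
t: 17.3
tool_pos: [0.5406, 0.1907, 0.3208]
orientation: [2.128, 2.299, -0.009]
force: [4.2, 2.7, 1.7]
opening: 0.0157
gripper_force: 58.0
```

```bash
python3 -c "
from h import *
st()"
```

```text
t 17.3 z 0.3208 pos [0.5406 0.1907 0.3208] Fz 1.67 Fx,Fy stand 4.4 2.37 T stand x,y,z 0.246 -0.752 0.017 tilt [ 0.0026 -0.0104 -0.9999]
```

servo_tool:
  increments:
    - {"slide":[0.2,0.4,0],"dr":[0,0,0],"jaw":1}
    - {"slide":[0.3,0.8,0],"dr":[0,0,0],"jaw":1}
    - {"slide":[0.3,0.8,0],"dr":[0,0,0],"jaw":1}
  force: 15

```text
t: 17.6
tool_pos: [0.541, 0.1909, 0.3208]
orientation: [2.129, 2.299, -0.012]
force: [-1.6, 0.3, 5.6]
opening: 0.0157
gripper_force: 15.0
```

```bash
python3 - <<'E'
from h import *
st()
p,d=read_camera("side");f=np.load("pics/side4.npz")
def prof(a):
    h=cv2.cvtColor(a,cv2.COLOR_RGB2HSV).astype(int);m=(h[...,0]>=5)&(h[...,0]<=18)&(h[...,1]>150)&(h[...,2]>60)
    ys,xs=np.nonzero(m[315:352,250:270]);return ys.min()+315,ys.max()+315,len(ys)
print(prof(f["p"]),prof(p))
E
```

```text
t 17.6 z 0.3208 pos [0.541  0.1909 0.3208] Fz 5.62 Fx,Fy stand -1.62 0.39 T stand x,y,z 0.111 0.179 0.036 tilt [ 0.001  -0.0111 -0.9999]
(np.int64(325), np.int64(339), 63) (np.int64(335), np.int64(342), 26)
```

servo_tool:
  increments:
    - {"slide":[0,0,0],"dr":[0,0,0],"jaw":0.8}
    - {"slide":[0,0,0],"dr":[0,0,0],"jaw":0.75}
    - {"slide":[0,0,0],"dr":[0,0,0],"jaw":0.7}
    - {"slide":[0,0,0],"dr":[0,0,0],"jaw":0.6}
    - {"slide":[0,0,0],"dr":[0,0,0],"jaw":0.5}
    - {"slide":[0,0,0],"dr":[0,0,0],"jaw":0.5}
    - {"slide":[0,0,0],"dr":[0,0,0],"jaw":0.5}

```text
t: 18.35
tool_pos: [0.5413, 0.1909, 0.3209]
orientation: [2.128, 2.299, -0.01]
force: [-0.0, -0.4, 0.3]
opening: 0.0461
gripper_force: 0.0
```

```bash
python3 -c "
from h import *
st();print(read_state()['opening'])"
```

```text
t 18.35 z 0.3209 pos [0.5413 0.1909 0.3209] Fz 0.32 Fx,Fy stand -0.05 -0.41 T stand x,y,z -0.063 -0.102 0.062 tilt [ 0.0022 -0.0108 -0.9999]
0.046095566320971566
```

servo_tool:
  increments:
    - {"slide":[0,0,-5],"dr":[0,0,0],"jaw":0.5}
    - {"slide":[0,0,-15],"dr":[0,0,0],"jaw":0.5}
    - {"slide":[0,0,-30],"dr":[0,0,0],"jaw":0.5}
    - {"slide":[0,0,-50],"dr":[0,0,0],"jaw":0.5}
    - {"slide":[0,0,-75],"dr":[0,0,0],"jaw":0.5}
    - {"slide":[0,0,-100],"dr":[0,0,0],"jaw":0.5}
    - {"slide":[0,0,-125],"dr":[0,0,0],"jaw":0.5}
    - {"slide":[0,0,-140],"dr":[0,0,0],"jaw":0.5}
    - {"slide":[0,0,-150],"dr":[0,0,0],"jaw":0.5}
    - {"slide":[0,0,-150],"dr":[0,0,0],"jaw":0.5}
    - {"slide":[0,0,-150],"dr":[0,0,0],"jaw":0.5}

```text
t: 19.45
tool_pos: [0.5409, 0.1925, 0.47]
orientation: [2.129, 2.299, -0.012]
force: [-0.7, 0.1, 0.4]
opening: 0.0463
gripper_force: 0.0
```

```bash
python3 - <<'E'
from h import *
st();I=[]
for n in("wrist","side","top"):
    c=camera_params(n);p,d=read_camera(n);I.append(p)
    W=cloud(d,c);x,y,z=[W[...,i] for i in range(3)]
    o=np.array([.5421,.189]);ex=np.array([np.cos(.0768),np.sin(.0768)]);ey=np.array([-ex[1],ex[0]])
    sx=(W[...,:2]-o)@ex;sy=(W[...,:2]-o)@ey
    hsv=cv2.cvtColor(p,cv2.COLOR_RGB2HSV).astype(int)
    for lo,hi in((-.123,-.09),(.09,.123)):
        m=(sy>lo)&(sy<hi)&(abs(sx)<.004)&(z>.13)&(z<.18)&(hsv[...,1]<60)
        if m.sum()>3:print(n,lo,m.sum(),"bar top z",np.percentile(z[m],[50,90]).round(4))
r=lambda i,s:cv2.resize(i[:,:,::-1],s)
cv2.imwrite("pics/c6.png",np.vstack([np.hstack([r(I[0],(400,300)),r(I[1][210:390,180:420],(400,300))]),np.hstack([r(I[2][180:300,160:320],(400,300)),r(I[1],(400,300))])]))
E
```

```text
t 19.45 z 0.47 pos [0.5409 0.1925 0.47  ] Fz 0.36 Fx,Fy stand -0.7 0.11 T stand x,y,z -0.04 -0.088 -0.019 tilt [ 0.0011 -0.0111 -0.9999]
wrist -0.123 261 bar top z [0.1567 0.1577]
wrist 0.09 471 bar top z [0.1543 0.1554]
side -0.123 20 bar top z [0.1554 0.1577]
side 0.09 29 bar top z [0.1541 0.1563]
top -0.123 40 bar top z [0.1567 0.1613]
top 0.09 40 bar top z [0.1543 0.159 ]
```

View pics/c6.png

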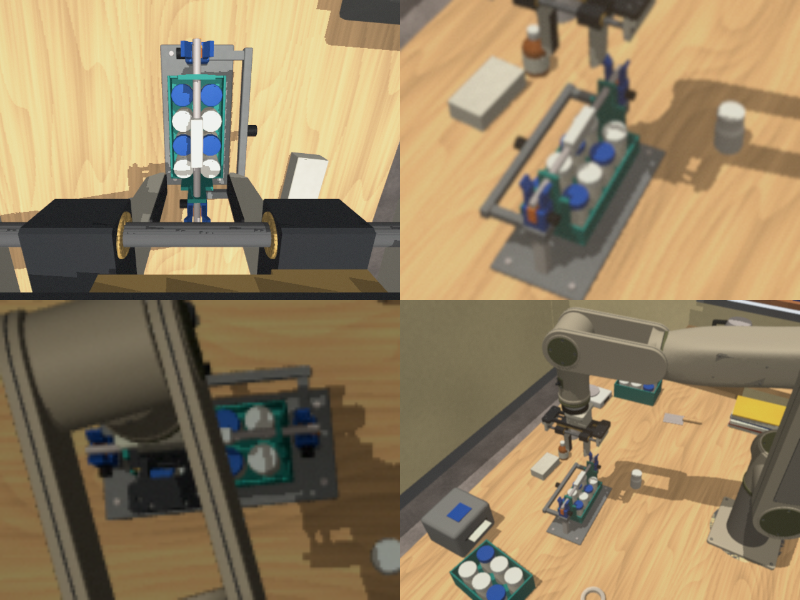

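The caddy hangs in both forks, upright and released. As a last check I compare bar height to tine tops on each side: home means the bar is about 21 mm below them, seat up about 13 mm.

```bash
python3 - <<'E'
from h import *
for n in("wrist","top"):
    c=camera_params(n);p,d=read_camera(n);W=cloud(d,c);z=W[...,2]
    o=np.array([.5421,.189]);ex=np.array([np.cos(.0768),np.sin(.0768)]);ey=np.array([-ex[1],ex[0]])
    sx=(W[...,:2]-o)@ex;sy=(W[...,:2]-o)@ey;h=cv2.cvtColor(p,cv2.COLOR_RGB2HSV).astype(int)
    for s in(-1,1):
        m=(abs(sy-s*.11)<.008)&(abs(sx)<.02)&(abs(sx)>.011)&(z>.165)&(z<.195)&(h[...,0]>100)&(h[...,0]<130)
        b=(abs(sy-s*.11)<.014)&(abs(sx)<.003)&(z>.13)&(z<.18)&(h[...,1]<60)
        if m.sum() and b.sum():print(n,s,m.sum(),"tine",np.percentile(z[m],[50,80,95]).round(4),"bar",b.sum(),np.percentile(z[b],[50,80,95]).round(4))
E
```

```text
wrist -1 66 tine [0.1772 0.1785 0.1799] bar 164 [0.1568 0.1575 0.1579]
wrist 1 532 tine [0.1753 0.1763 0.1772] bar 325 [0.1543 0.1551 0.1556]
top -1 32 tine [0.1784 0.1822 0.1839] bar 23 [0.157  0.1594 0.161 ]
top 1 33 tine [0.1739 0.177  0.1796] bar 24 [0.1557 0.1581 0.1612]
```

Both bar ends are about 21 mm below the tine tops, so both seats are home.

```bash
python3 -c "
from plant import *
print(close_job())"
```

```text
the job is handed in; nothing more can be done
None
```

The caddy hangs upright in both hooks and is released; by feel (about 14 N right and 12 N left against the stops, about 26 N in all) and bar height (about 21 mm below the tine tops on each side) both seats are fully home, and the job is handed in.

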